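Seat a keyed tube block by feel

TASK

Lift the round aluminium tube block out of its blue parking ring by its black grip bar and seat it in the round socket of the white block station. A sprung key pin, out of sight low in the socket somewhere within 40 degrees either side of the station's red front mark, must find the notch under the block's red mark: set the block down lightly on the pin, turn it until you feel the pin drop into the notch, then press it gently fully home (never with more than 35 N) until its head lies flush on the station's black seat ring, and let go. Leave the things round about where they are.

Things in the scene. Friction and masses are not known exactly. Their poses are not given: they have to be found in the camera images.
- block: Loose aluminium tube block, 0.2 to 0.42 kg, 93 mm high, upright in the parking ring. Origin: centre of its underside, z up. From below: pilot of 41 mm diameter (0 to 17 mm), spigot of 44 mm diameter (17 to 38 mm), head of 64 mm diameter with ten wells (38 to 58 mm), black grip bar (58 to 93 mm). A red mark on the head's top and side shows its -x side, where the notch is.
- grip (a point): Point to pinch on the black grip bar, on the block's axis, 82 mm above its underside and 24 mm above the head's top. The bar is 12 mm thick along the block's y (pinch across y) and 36 mm long along its x. Axes as the block's.
- notch (a point): The block's only notch, at its underside 16 mm from the axis on the block's -x side: 9 mm wide, 17 mm high, open to below and to the rim, reaching inward to 9 mm from the axis. Axes as the block's.
- seat_face (a point): Centre of the underside of the block's head, 38 mm above the block's origin; it lies on the station's black seat ring when the block is home. Axes as the block's.
- station: White block station, fixed, 120 (x) x 130 (y) x 46 mm high; origin: centre of its underside on the bench. A red line on its top marks its front, the -x side, with display and knob on the front face. In its centre is a round socket, 45.8 mm in diameter, with a hidden sprung key pin inside; round its mouth lies a black rubber seat ring, 63 mm in diameter, 4 mm proud.
- socket (a point): Centre of the top of the black seat ring, 50 mm above the bench; axes as the station's. The ring is springy: it gives 3.5 mm at about 3 N/mm, then is rigid. A block not over the key stops with its head 12 mm above this; pressing sinks the key 5 mm (3 N at first, 7 N at the end, then rigid). With the notch over it (within about 0.08 rad) it springs up, the push falls away and the block can go down.
- socket_floor (a point): Centre of the socket's floor, 44 mm below point socket, axes as the station's. The round-nosed key pin, 7 mm in diameter, stands 16 mm from this axis, tip 18 mm above the floor. Its direction from the axis stays the same in a run but is not reported: anywhere within 0.7 rad (40 degrees) either side of the station's -x. It cannot be turned about the axis, only pressed down.
- parking_ring: Blue plastic ring, fixed to the bench, 72 mm outside, 50 mm inside diameter, 22 mm high, in which the block stands loosely on the bench; origin: centre of its underside.
- film_box: Bystander: loose white and teal cardboard box, 56x118x56 mm, origin at the centre of its underside.
- red_marker: Bystander: loose red and black marker pen, 136 mm long, lying on the bench, origin under its middle.
- beaker_small: Bystander: loose small clear beaker, 55 mm wide and 68 mm high, origin at the centre of its underside.
- dish_3: Bystander: loose petri dish, 61 mm in diameter and 16 mm high, origin at the centre of its underside.

How it is judged (in metres and radians):
On the way:
1. the block is lifted clear of the parking ring (height (world z) of block above 0.03 m), for 0.1 s.
At the end, for the whole second after the job is handed in: The block sits fully home in the socket, its head flush on the station's seat ring (gap under 2 mm), centred within 3 mm, upright within 0.05 rad, at rest and released (z of seat_face in the frame of socket between -0.0045 and 0.002 m and horizontal distance between seat_face and socket below 0.003 m and angle between block's own z axis and vertical below 0.05 rad and linear speed of block below 0.01 m/s and contact force between block and the fingers below 0.1 N); the robot touches nothing.
It fails at once if the block presses on the station or its key pin with more than 35 N (contact force between block and station above 35 N).
It fails at once if the block is tipped over (more than 0.5 rad) (angle between block's own z axis and vertical above 0.5 rad).
It fails at once if a bystander (film box, red marker, small beaker, petri dish) is moved more than 25 mm (distance of any of film_box, red_marker, beaker_small, dish_3 from where it was at the start of the episode above 0.025 m).
It also fails if it takes over 64 s, if anything falls off the work surface, if the arm or the gripper's body presses on something with over 40 N, if the wrist force passes 120 N, or if a joint passes its speed limit or range.

ROBOT

A 6-joint arm with a two-finger parallel gripper is mounted at the origin on a cart in front of the work surface, level with it; the furniture and walls round the work are solid. World frame = base frame: x ahead of the robot, y to its left, z up, the work surface at z = 0. Lengths are in mm, angles in rad, forces in N, time in s.
With the tool pointing down it reaches from about 275 to 825 mm from the base axis. Payload 4.9 kg.
Tool frame: the origin (TCP) lies at the very end of the fingers, on their centre line; the grasp point (between the pads) lies 19 mm behind it; y points along the fingers, x is the direction in which the jaws open and shut, and the axes are right-handed (so a half turn about y gives the same grasp; the last joint's range is limited). The gripper opens to 85 mm and grips with 20 to 120 N. Pads are 22 mm wide; open, the fingers measure 114 mm over their backs; the gripper's body (76 mm by 85 mm) begins 54 mm behind the grasp point. The pads swing forward as they close: fully open they stand 13 mm farther back than shut.
Start: joints at [-1.281, 0.326, -0.193, 1.052, 0, 1.437], TCP at [226.188, -501.356, 231.281] pointing down, gripper open.
Joint ranges: [-2.65, 2.65], [-0.97, 1.79], [-1.3, 1.35], [-1.93, 2.1], [-1.47, 1.37], [-3.14, 3.14]. Speed limits (rad/s): [2.57, 2.57, 3.14, 3.14, 3.14, 3.14].

INTERFACE

Orientations are given as a rotation vector (axis times angle).
In Python, from plant import ctrl gives the robot as it stands.
- The arm moves only by the tool carry_out, never from a script. Its argument "commands" is a list of rows, each a list of 6 numbers: the shift along the tool's x, y, z in units of 25 cm (1.0 is 25 cm), then the turn, a rotation vector about the tool's x, y, z in units of 0.5 rad (1.0 is 0.5 rad). In form: [[dx, dy, dz, ax, ay, az], ...]. A call has 1 to 12 rows; each row shifts and turns the commanded pose from where the row before left it, along the tool's axes as they then stand; what a row does not reach is not made up. A row lasts 1/12 s, in which the tool goes at most 41.7 mm and 7.16 degrees, less where a joint would pass 70% of its speed; a pose out of reach is approached as far as the arm can. A call with a number of a shift or a turn outside -1 to 1 is refused whole. A call with a gripper value outside its range is refused whole. "hand" is the gripper command: -1 is shut, 1 is fully open, values between are in proportion, set as the call begins (left out, the last holds). The fingers move at their own pace and stop on an object; the grip force is fixed at half the most. Time passes only in rows, so rows that do not move let the fingers close. It gives the time, the measured TCP pose, the force and the opening at its end, in the units of the state.
- ctrl.read_state(): the state, without advancing time (a new reading comes with each control period).
- ctrl.get_image(name): name is "scene" or "top"; returns the picture (480x640x3 uint8, red, green, blue); there is no depth.
- ctrl.calibration(name): a dict with "fx", "fy", "cx", "cy" (pixels), "view" (4x4, takes a point from world to camera coordinates). Camera axes: x right, y up, looking along -z (the intrinsics and any distortion apply to the point x, -y, -z); pixel columns grow to the right and rows downward; lengths in mm; the calibration is good to about 2 mm. A picture is of the moment at which its call begins. calibration takes no time and is no camera call.
- ctrl.hand_in(): hands the job in, once; it reports no verdict.
The state is a dict: "time_s": time; "qpos": joint angles; "dq": joint speeds; "effort": joint torques, N m; "position": TCP position; "orientation": TCP orientation; "wrist_force": force on the tool from outside, world axes, zero at the start; "ft_torque": the same for the moment, N m; "finger_gap": opening from 0.0 (shut) to 1.0 (fully open).
Only numpy, scipy, OpenCV 4.12 (cv2) and the standard library are available. Lean on these libraries where they do the work, as an engineer would, in place of code of your own. Each camera call takes 0.05 s, during which the arm holds its last target.

## Working session

There is one attempt and no reset: what is moved stays moved. The work goes in short steps, Python scripts to look and compute and a tool call to move; the robot and the scene stay as the last step left them, time stands still between calls to the robot, and variables do not carry over. Pictures are saved under pics/ and viewed, and the job is handed in when it is done.

Besides the shell and the picture viewer there is one more tool, called after "Emit:" in YAML: its name, and indented under it one key for each argument. carry_out: Moves the arm, as the interface text tells. Shifts and turns lie within -1 to 1; 1 stands for 25 cm of shift or 0.5 rad of turn. Its arguments: {"type":"object","properties":{"commands":{"type":"array","items":{"type":"array","items":{"type":"number","minimum":-1,"maximum":1}}},"hand":{"type":"number"}},"required":["commands"]}

```bash
mkdir -p pics; ls; python3 - <<'E'
from plant import ctrl
import cv2
for n in ("scene","top"):
    cv2.imwrite(f"pics/{n}0.png",ctrl.get_image(n)[:,:,::-1]); print(n,ctrl.calibration(n))
print(ctrl.read_state())
E
```

```text
pics
scene {'fx': 448.9231543910496, 'fy': 448.9231543910496, 'cx': 322.06330929845967, 'cy': 240.94051305254746, 'view': array([[-6.45396153e-01, -7.63698131e-01,  1.51317495e-02,
         3.03341504e+02],
       [ 6.03492063e-01, -4.97663099e-01,  6.22999816e-01,
        -4.22419125e+02],
       [-4.68253282e-01,  4.11213575e-01,  7.82075610e-01,
        -8.00629409e+02],
       [ 0.00000000e+00,  0.00000000e+00,  0.00000000e+00,
         1.00000000e+00]])}
top {'fx': 544.1395224985501, 'fy': 544.1395224985501, 'cx': 322.4315335806603, 'cy': 244.0479880373872, 'view': array([[-1.10800162e-03, -9.99998516e-01,  1.31941651e-03,
        -7.81781991e+01],
       [ 9.82954118e-01, -8.46542492e-04,  1.83849082e-01,
        -5.73529438e+02],
       [-1.83847692e-01,  1.50063098e-03,  9.82953597e-01,
        -1.39239206e+03],
       [ 0.00000000e+00,  0.00000000e+00,  0.00000000e+00,
         1.00000000e+00]])}
{'time_s': 0.1, 'qpos': array([-1.28119243e+00,  3.26854560e-01, -1.93482391e-01,  1.05197481e+00,
       -2.45281092e-06,  1.43660543e+00]), 'dq': array([ 0.00103043, -0.00127218,  0.00343969, -0.00161076, -0.0007075 ,
       -0.00034186]), 'effort': array([ 1.12052512e-03, -4.44238901e+01,  2.63037962e+01,  7.85202370e-03,
       -1.79915355e-04,  1.15878942e-05]), 'position': array([ 226.04016155, -500.84606058,  230.58896668]), 'orientation': array([-1.37938458,  0.89243941, -0.89054475]), 'wrist_force': array([-0.20820099,  0.15754293,  0.02875911]), 'ft_torque': array([-0.00267808, -0.0202923 ,  0.02302345]), 'finger_gap': 0.999136296506924}
```

View pics/scene0.png

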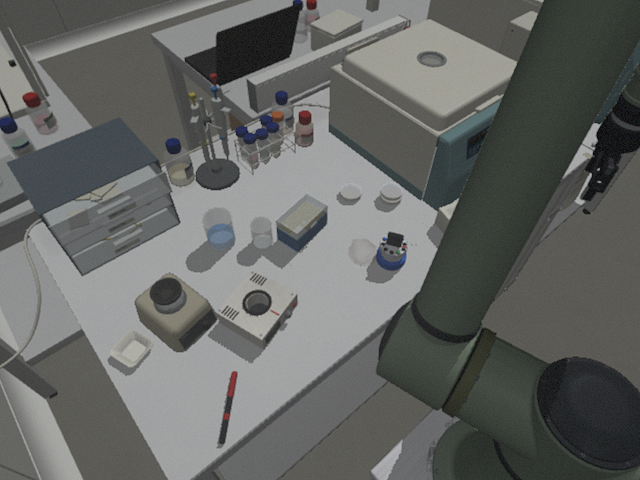

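View pics/top0.png

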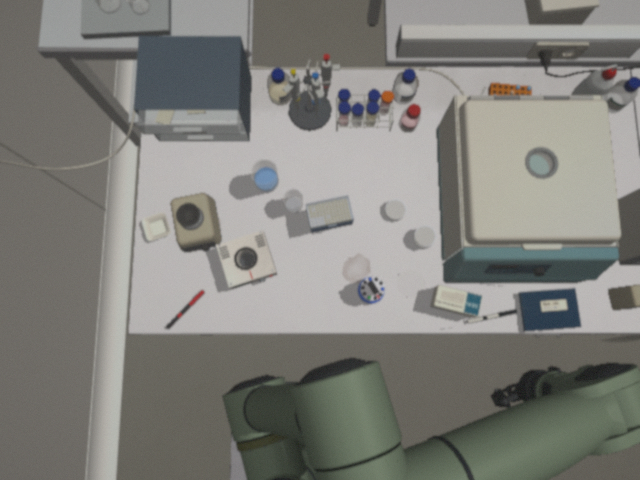

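The top view shows the station at about (245,260), the block in its blue ring at about (371,290), and a petri dish beside it at about (357,267). I'll enlarge both.

```bash
python3 - <<'E'
import cv2
a=cv2.imread("pics/top0.png");s=cv2.imread("pics/scene0.png")
def c(im,x,y,w,h,f): return cv2.resize(im[y:y+h,x:x+w],None,fx=f,fy=f,interpolation=cv2.INTER_CUBIC)
A=c(a,335,250,70,60,8);cv2.imwrite("pics/c1.png",A)
cv2.imwrite("pics/c2.png",c(a,205,225,80,70,8))
cv2.imwrite("pics/c3.png",c(s,345,220,80,60,8))
cv2.imwrite("pics/c4.png",c(s,205,260,100,90,6))
E
```

```text
(no output)
```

View pics/c1.png

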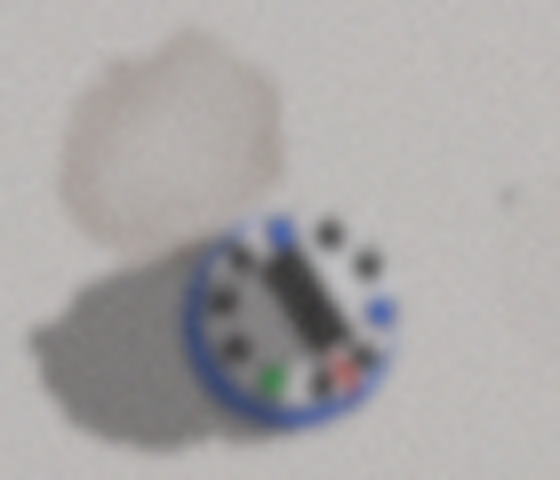

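View pics/c2.png

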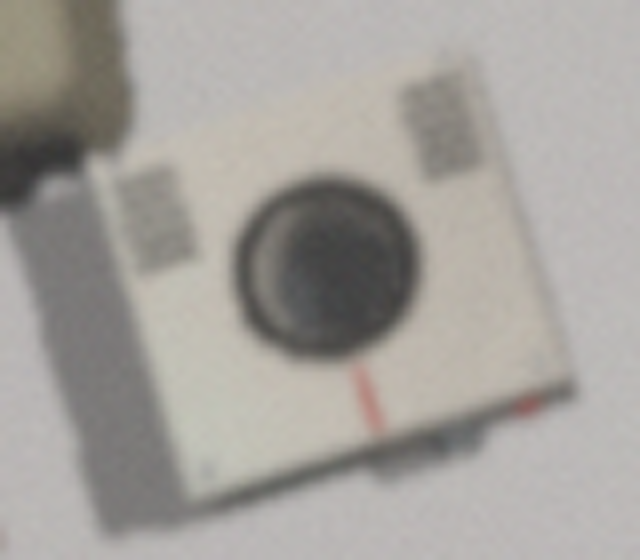

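View pics/c3.png

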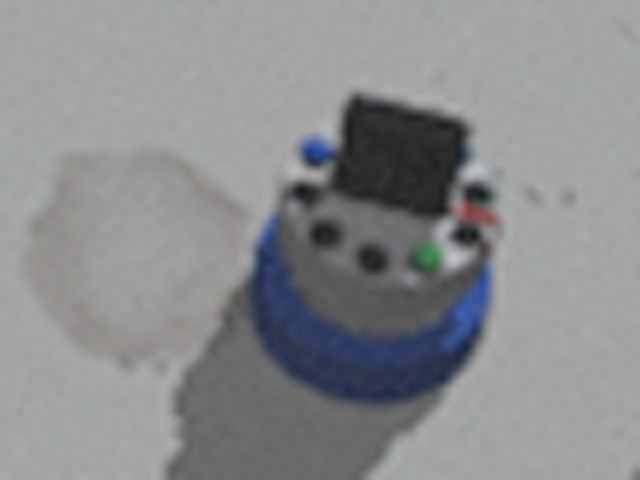

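View pics/c4.png

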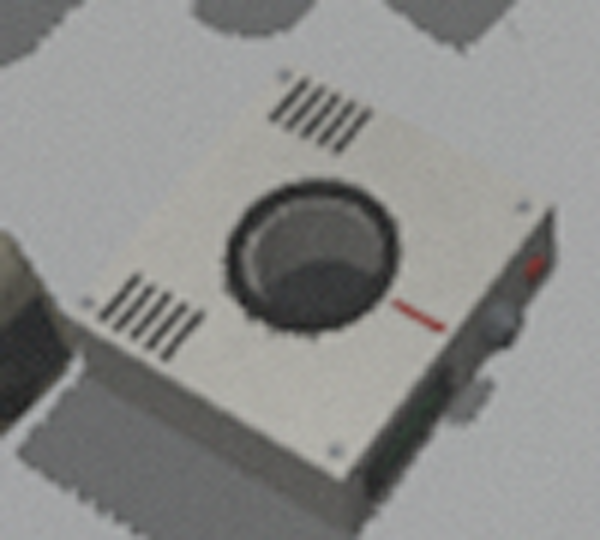

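```bash
cat > h.py <<'E'
import numpy as np, cv2
from plant import ctrl
from scipy.spatial.transform import Rotation as R
C={n:ctrl.calibration(n) for n in("scene","top")}
def full(p,o,f): return np.array([(p[0]+.5)/f-.5+o[0],(p[1]+.5)/f-.5+o[1]])
def ray(n,uv):
    c=C[n];V=c['view'];d=np.array([(uv[0]-c['cx'])/c['fx'],-(uv[1]-c['cy'])/c['fy'],-1])
    return -V[:3,:3].T@V[:3,3], V[:3,:3].T@d
def atz(n,uv,z):
    o,d=ray(n,uv);return (o+d*(z-o[2])/d[2])[:2]
def proj(n,P):
    c=C[n];P=np.asarray(P,float);q=c['view'][:3,:3]@P+c['view'][:3,3]
    return np.array([c['cx']+c['fx']*q[0]/-q[2],c['cy']+c['fy']*q[1]/q[2]])
E
python3 - <<'E'
from h import *
np.set_printoptions(precision=1,suppress=True)
T=lambda p,z:atz("top",full(p,(335,250),8),z)
S=lambda p,z:atz("scene",full(p,(345,220),8),z)
w=np.array([(280,232),(330,234),(368,264),(381,312),(363,357),(322,384),(274,380),(235,348),(222,300),(240,258)])
W=np.array([T(p,58) for p in w]);print("wells",W.mean(0),np.linalg.norm(W-W.mean(0),axis=1))
c=W.mean(0)
# yaw from wells: fit phase mod 36deg
print("wells ang",np.degrees(np.unwrap(np.arctan2(*(W-c).T[::-1]))))
m=T((347,375),58);print("mark top",m,np.degrees(np.arctan2(*(m-c)[::-1])),np.linalg.norm(m-c))
m=S((478,215),58);print("mark sc",m,np.degrees(np.arctan2(*(m-c)[::-1])),np.linalg.norm(m-c))
a,b=S((352,97),93),S((468,126),93);print("bar edge",a,b,(a+b)/2,np.degrees(np.arctan2(*(b-a)[::-1])),np.linalg.norm(b-a))
a,b=S((334,188),58),S((446,216),58);print("bar bottom edge",a,b,(a+b)/2,np.degrees(np.arctan2(*(b-a)[::-1])),np.linalg.norm(b-a))
a,b=T((282,248),93),T((334,340),93);print("bar top cam",(a+b)/2,np.degrees(np.arctan2(*(b-a)[::-1])))
T2=lambda p,z:atz("top",full(p,(205,225),8),z)
S2=lambda p,z:atz("scene",full(p,(205,260),6),z)
print("socket",T2((328,266),50),S2((313,256),50))
a,b=T2((358,362),46),T2((376,430),46);print("line",a,b,np.degrees(np.arctan2(*(b-a)[::-1])))
a,b=S2((394,302),46),S2((443,328),46);print("line",a,b,np.degrees(np.arctan2(*(b-a)[::-1])))
a,b=T2((190,500),46),T2((575,385),46);print("front edge top",np.degrees(np.arctan2(*(b-a)[::-1]))-90)
a,b=S2((345,478),46),S2((552,212),46);print("front edge sc",np.degrees(np.arctan2(*(b-a)[::-1])))
s=ctrl.read_state();print(R.from_rotvec(s['orientation']).as_matrix())
E
```

```text
wells [ 456.  -208.6] [25.4 25.8 26.1 26.  25.7 25.9 25.6 25.7 26.  25.5]
wells ang [  15.1  -22.2  -57.5  -93.8 -129.7 -166.1 -201.4 -238.5 -274.9 -308.9]
mark top [ 433.8 -223. ] -147.0918843211989 26.50163776388435
mark sc [ 435.7 -221.9] -146.62916938643244 24.296539330229397
bar edge [ 473.3 -201.2] [ 444.6 -219.1] [ 458.9 -210.1] -148.01949005563063 33.873387707034944
bar bottom edge [ 469.7 -196.5] [ 441.5 -214.4] [ 455.6 -205.5] -147.67772329850126 33.45620158043196
bar top cam [ 456.5 -207.4] -151.3999201103838
socket [537.1 125. ] [536.4 127.8]
line [505.6 114.8] [483.  108.3] -164.04116875575735
line [504.9 115.5] [485.5 108.4] -159.95550700956483
front edge top -163.23071845006785
front edge sc -72.30318635324093
[[ 0.4 -0.   0.9]
 [-0.9  0.   0.4]
 [-0.  -1.   0. ]]
```

Emit:
carry_out:
  commands:
    - [0,0,0,0,-0.25,0]
    - [0,0,0,0,-0.25,0]
    - [0,0,0,0,-0.25,0]
    - [0,0,0,0,-0.25,0]
    - [0,0,0,0,-0.25,0]
    - [0,0,0,0,-0.25,0]
    - [0,0,0,0,-0.25,0]
    - [0,0,0,0,-0.25,0]
    - [0,0,0,0,-0.25,0]
    - [0,0,0,0,-0.25,0]
    - [0,0,0,0,-0.25,0]
    - [0,0,0,0,-0.25,0]
  hand: 1

```text
time_s: 1.1
position: [226.1, -501.0, 230.8]
orientation: [-1.551, -0.282, 0.282]
wrist_force: [-0.8, -0.1, -0.7]
finger_gap: 0.999
```

Emit:
carry_out:
  commands:
    - [0,0,0,0,-0.25,0]
    - [0,0,0,0,-0.25,0]
    - [0,0,0,0,-0.25,0]
    - [0,0,0,0,-0.25,0]
    - [0,0,0,0,-0.25,0]
    - [0,0,0,0,-0.25,0]
    - [0,0,0,0,-0.25,0]
    - [0,0,0,0,-0.25,0]
    - [0,0,0,0,-0.25,0]
    - [0,0,0,0,-0.25,0]
    - [0,0,0,0,-0.25,0]
    - [0,0,0,0,-0.25,0]

```text
time_s: 2.1
position: [226.1, -501.0, 230.8]
orientation: [-1.058, -1.419, 1.418]
wrist_force: [-0.6, 1.0, 1.2]
finger_gap: 1.0
```

```bash
cat >> h.py <<'E'
def plan(target,yaw=None):
    """target TCP (mm), yaw deg of tool x. prints total shift in tool units (current axes), turn units about y, tilt fix"""
    s=ctrl.read_state();M=R.from_rotvec(s['orientation']).as_matrix();p=s['position']
    y=np.degrees(np.arctan2(M[1,0],M[0,0]))
    print("t%.2f"%s['time_s'],"pos",p.round(2),"yaw %.2f"%y,"tilt",M[:2,1].round(4),"F",s['wrist_force'].round(2),"T",s['ft_torque'].round(3),"gap %.3f"%s['finger_gap'],"q",s['qpos'].round(2))
    if target is not None:
        d=np.array(target)-p;print("dist",np.linalg.norm(d).round(1),"units tool",(M.T@d/250).round(4))
    if yaw is not None: 
        D=M.T@np.column_stack([[np.cos(np.radians(yaw)),np.sin(np.radians(yaw)),0],[0,0,-1],[-np.sin(np.radians(yaw)),np.cos(np.radians(yaw)),0]])
        print("rot units",(R.from_matrix(D).as_rotvec()/.5).round(4))
E
python3 -c "
from h import *
plan((457,-208.5,231),122.1)"
```

```text
t2.10 pos [ 226.08 -500.99  230.8 ] yaw 106.52 tilt [-0.0003  0.001 ] F [-0.62  0.97  1.25] T [-0.02  -0.042 -0.009] gap 1.000 q [-1.28  0.33 -0.19  1.05 -0.   -1.57]
dist 372.7 units tool [ 8.5890e-01  1.0000e-04 -1.2183e+00]
rot units [ 3.000e-04 -5.437e-01  2.200e-03]
```

Emit:
carry_out:
  commands:
    - [0,0,0,0,-0.18,0]
    - [0,0,0,0,-0.18,0]
    - [0,0,0,0,-0.18,0]
    - [0.05,0,-0.14,0,0,0]
    - [0.05,0,-0.14,0,0,0]
    - [0.05,0,-0.14,0,0,0]
    - [0.05,0,-0.14,0,0,0]
    - [0.05,0,-0.14,0,0,0]
    - [0.05,0,-0.14,0,0,0]
    - [0.05,0,-0.14,0,0,0]
    - [0.05,0,-0.14,0,0,0]
    - [0.05,0,-0.14,0,0,0]

```text
time_s: 3.1
position: [436.0, -238.6, 231.1]
orientation: [-0.895, -1.603, 1.603]
wrist_force: [-0.2, 0.5, 0.3]
finger_gap: 1.002
```

Emit:
carry_out:
  commands:
    - [0.05,0,-0.14,0,0,0]
    - [0,0.1,0,0,0,0]
    - [0,0.1,0,0,0,0]
    - [0,0.1,0,0,0,0]
    - [0,0,0,0,0,0]
    - [0,0,0,0,0,0]

```text
time_s: 3.6
position: [457.4, -210.5, 155.3]
orientation: [-0.891, -1.603, 1.602]
wrist_force: [-0.4, -0.3, -0.2]
finger_gap: 1.004
```

```bash
python3 -c "
from h import *
plan((457,-208.5,65),122.1)
for n,x,y in(('top',331,240),('scene',345,200)):
    im=ctrl.get_image(n)[:,:,::-1];cv2.imwrite(f'pics/{n}1.png',im)
    cv2.imwrite(f'pics/{n}1c.png',cv2.resize(im[y:y+80,x:x+100],None,fx=6,fy=6,interpolation=cv2.INTER_CUBIC))
"
```

```text
t3.60 pos [ 457.43 -210.5   155.32] yaw 121.64 tilt [-0.0032  0.0021] F [-0.35 -0.27 -0.16] T [-0.016 -0.006 -0.004] gap 1.004 q [-0.58  0.31 -0.42  0.84  0.   -1.13]
dist 90.3 units tool [ 0.0065  0.3613 -0.0033]
rot units [-0.0032 -0.0159  0.0069]
```

View pics/scene1.png

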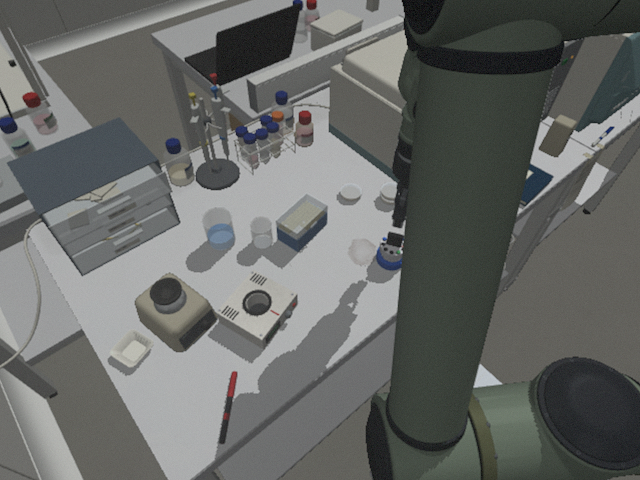

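View pics/scene1c.png

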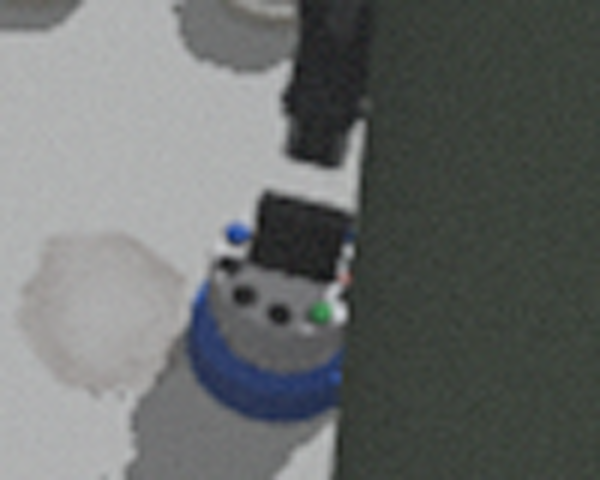

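View pics/top1c.png

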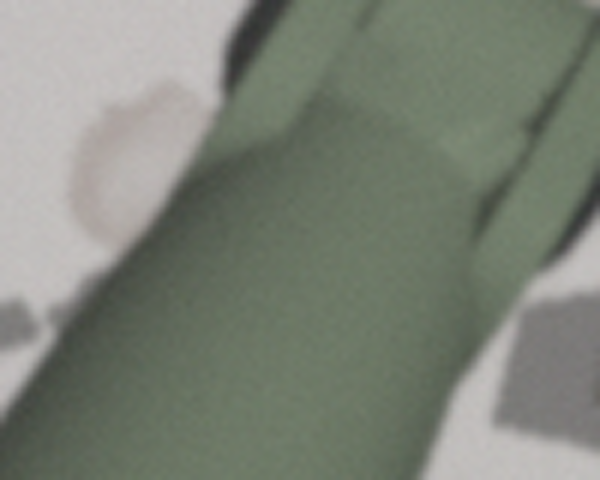

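```bash
python3 -c "
from h import *
s=ctrl.read_state();M=R.from_rotvec(s['orientation']).as_matrix()
for k in (-1,1):
  for o in (42.5,57):
    for w in(-11,11):
      P=s['position']+M@np.array([k*o,-13,w]);uv=proj('scene',P);print(k,o,w,((uv+.5-[345,200])*6-.5).round())
"
```

```text
-1 42.5 -11 [336. -24.]
-1 42.5 11 [394. -10.]
-1 57 -11 [344. -50.]
-1 57 11 [402. -36.]
1 42.5 -11 [285. 141.]
1 42.5 11 [347. 157.]
1 57 -11 [276. 171.]
1 57 11 [338. 187.]
```

Emit:
carry_out:
  commands:
    - [0.002,0.072,-0.001,0,-0.004,0]
    - [0.002,0.072,-0.001,0,-0.004,0.002]
    - [0.001,0.072,-0.001,0,-0.004,0.002]
    - [0.001,0.072,0,0,-0.004,0.002]
    - [0,0.072,0,0,0,0]
    - [0,0,0,0,0,0]
    - [0,0,0,0,0,0]

```text
time_s: 4.28
position: [458.8, -210.2, 67.1]
orientation: [-0.893, -1.608, 1.61]
wrist_force: [0.6, -0.4, -0.2]
finger_gap: 0.997
```

```bash
python3 -c "
from h import *
plan((457,-208.5,65),122.1)
for n,x,y in(('scene',345,200),):
    im=ctrl.get_image(n)[:,:,::-1];cv2.imwrite(f'pics/{n}2.png',im)
    cv2.imwrite(f'pics/{n}2c.png',cv2.resize(im[y:y+80,x:x+100],None,fx=6,fy=6,interpolation=cv2.INTER_CUBIC))
"
```

```text
t4.28 pos [ 458.78 -210.21   67.12] yaw 122.07 tilt [ 0.0019 -0.0027] F [ 0.63 -0.36 -0.2 ] T [-0.022 -0.023  0.02 ] gap 0.997 q [-0.58  0.42 -0.53  0.62 -0.   -1.13]
dist 3.3 units tool [0.0096 0.0085 0.0024]
rot units [ 0.0003 -0.0011 -0.0065]
```

View pics/scene2c.png

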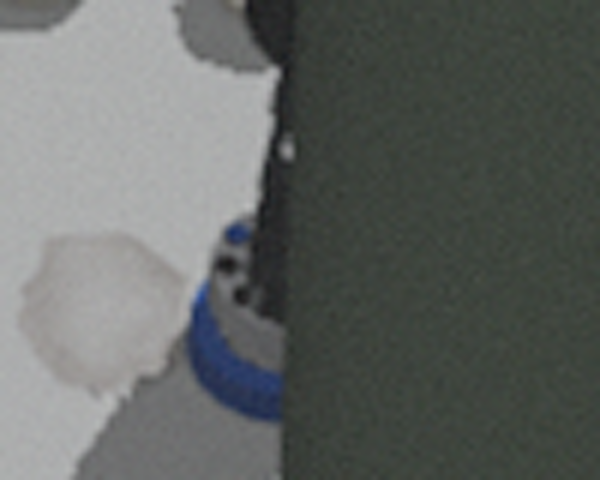

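Emit:
carry_out:
  commands:
    - [0.009,0.007,0.002,0,0,-0.006]
    - [0,0,0,0,0,0]
    - [0,0,0,0,0,0]

```text
time_s: 4.58
position: [457.4, -208.4, 65.5]
orientation: [-0.892, -1.609, 1.609]
wrist_force: [-0.1, -0.3, -0.4]
finger_gap: 1.0
```

Emit:
carry_out:
  commands:
    - [0,0,0,0,0,0]
    - [0,0,0,0,0,0]
    - [0,0,0,0,0,0]
    - [0,0,0,0,0,0]
    - [0,0,0,0,0,0]
    - [0,0,0,0,0,0]
    - [0,0,0,0,0,0]
    - [0,0,0,0,0,0]
  hand: -1

```text
time_s: 5.25
position: [457.0, -208.2, 64.6]
orientation: [-0.89, -1.609, 1.609]
wrist_force: [0.2, -0.2, 3.0]
finger_gap: 0.13
```

```bash
python3 -c "
from h import *
plan((457,-208.5,65),122.1)"
```

```text
t5.25 pos [ 457.01 -208.21   64.62] yaw 122.10 tilt [ 0.0002 -0.0001] F [ 0.22 -0.21  3.03] T [0.066 0.014 0.025] gap 0.130 q [-0.57  0.42 -0.54  0.61 -0.   -1.13]
dist 0.5 units tool [-0.001  -0.0015  0.0006]
rot units [ 0.0002 -0.0001 -0.0004]
```

Emit:
carry_out:
  commands:
    - [0,-0.03,0,0,0,0]
    - [0,-0.06,0,0,0,0]
    - [0,-0.08,0,0,0,0]
    - [0,-0.1,0,0,0,0]
    - [0,-0.1,0,0,0,0]
    - [0,-0.05,0,0,0,0]
    - [0,0,0,0,0,0]
    - [0,0,0,0,0,0]
    - [0,0,0,0,0,0]

```text
time_s: 6.0
position: [455.9, -207.5, 168.4]
orientation: [-0.888, -1.608, 1.608]
wrist_force: [-0.7, -0.1, -3.5]
finger_gap: 0.127
```

```bash
python3 -c "
from h import *
plan((537,126.5,165),107.5)
for n,x,y in(('scene',340,140),('top',320,240)):
    im=ctrl.get_image(n)[:,:,::-1];cv2.imwrite(f'pics/{n}3.png',im)
    cv2.imwrite(f'pics/{n}3c.png',cv2.resize(im[y:y+100,x:x+100],None,fx=6,fy=6,interpolation=cv2.INTER_CUBIC))
"
```

```text
t6.00 pos [ 455.94 -207.52  168.36] yaw 122.10 tilt [-0.0019  0.0012] F [-0.69 -0.09 -3.48] T [ 0.031 -0.056 -0.01 ] gap 0.127 q [-0.57  0.29 -0.41  0.87 -0.   -1.13]
dist 343.7 units tool [ 0.9595  0.0145 -0.9846]
rot units [-0.0024  0.5096  0.0038]
```

View pics/scene3c.png

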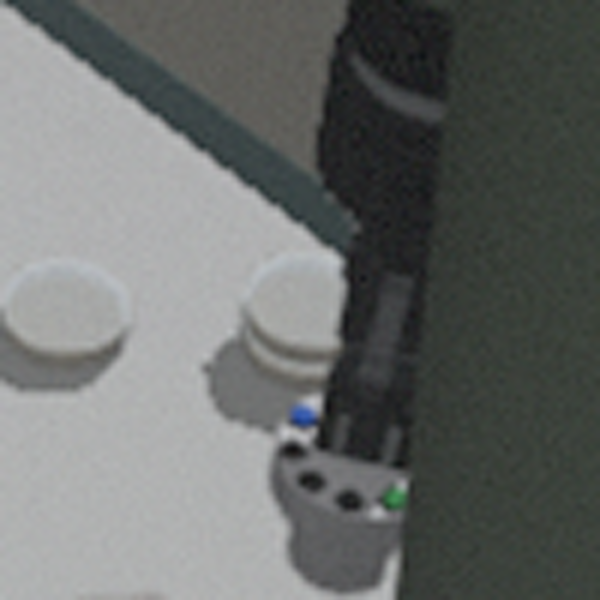

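Emit:
carry_out:
  commands:
    - [0.08,0,-0.082,0,0,0]
    - [0.08,0,-0.082,0,0,0]
    - [0.08,0,-0.082,0,0,0]
    - [0.08,0,-0.082,0,0,0]
    - [0.08,0,-0.082,0,0,0]
    - [0.08,0,-0.082,0,0,0]
    - [0.08,0,-0.082,0,0,0]
    - [0.08,0,-0.082,0,0,0]
    - [0.08,0,-0.082,0,0,0]
    - [0.08,0,-0.082,0,0,0]
    - [0.08,0,-0.082,0,0,0]
    - [0.08,0,-0.082,0,0,0]

```text
time_s: 7.1
position: [537.0, 127.3, 168.1]
orientation: [-0.888, -1.607, 1.61]
wrist_force: [-0.3, 0.1, -2.9]
finger_gap: 0.13
```

Emit:
carry_out:
  commands:
    - [0,0,0,0,-0.239,0]
    - [0,0,0,0,-0.239,0]
    - [0,0,0,0,-0.239,0]
    - [0,0,0,0,-0.239,0]
    - [0,0,0,0,0,0]
    - [0,0,0,0,0,0]

```text
time_s: 7.6
position: [537.1, 125.9, 168.4]
orientation: [-0.524, -1.918, 1.919]
wrist_force: [0.0, -0.9, -4.1]
finger_gap: 0.124
```

```bash
python3 -c "
from h import *
plan((537,126.5,140),149.5)
for n,x,y in(('scene',200,200),('top',180,190)):
    im=ctrl.get_image(n)[:,:,::-1];cv2.imwrite(f'pics/{n}4.png',im)
    cv2.imwrite(f'pics/{n}4c.png',cv2.resize(im[y:y+120,x:x+120],None,fx=5,fy=5,interpolation=cv2.INTER_CUBIC))
"
```

```text
t7.60 pos [537.05 125.87 168.41] yaw 149.31 tilt [-0.0021 -0.0002] F [ 0.03 -0.85 -4.08] T [-0.091  0.044 -0.011] gap 0.124 q [ 0.1   0.38 -0.28  0.91  0.   -0.94]
dist 28.4 units tool [ 0.0013  0.1137 -0.0022]
rot units [-0.0025 -0.0065  0.0035]
```

View pics/scene4c.png

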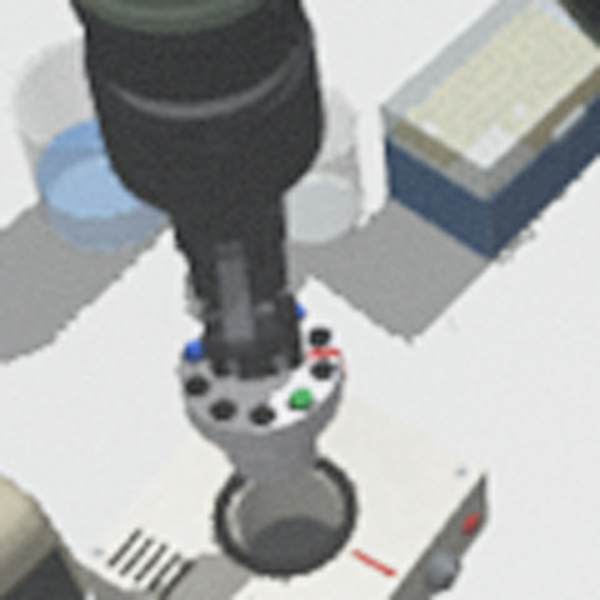

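View pics/top4c.png

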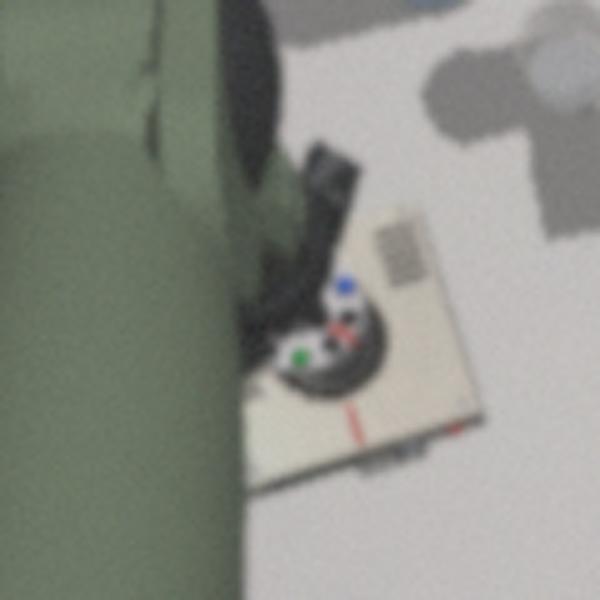

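```bash
cat > fit.py <<'E'
from h import *
from scipy.optimize import least_squares
np.set_printoptions(precision=2,suppress=True)
# initial clear pictures: ring outer edge by dark threshold ellipse fit
for n,x,y,w,h in(("top",225,240,45,42),("scene",235,282,45,38)):
    im=cv2.imread(f"pics/{n}0.png");g=cv2.cvtColor(im,cv2.COLOR_BGR2GRAY)[y:y+h,x:x+w]
    f=8;G=cv2.GaussianBlur(cv2.resize(g,None,fx=f,fy=f,interpolation=cv2.INTER_CUBIC),(0,0),4)
    b=(G<(125 if n=="top" else 110)).astype(np.uint8)
    cs=max(cv2.findContours(b,0,1)[0],key=cv2.contourArea);hull=cv2.convexHull(cs)
    P=np.array([full(p[0],(x,y),f) for p in cs])
    W=np.array([atz(n,p,50) for p in P])
    # circle fit robust
    r=least_squares(lambda q:np.hypot(*(W-q[:2]).T)-q[2],[537,126,31.5],loss="soft_l1",f_scale=.7)
    print(n,"socket",r.x,"cost",r.cost,len(W))
    r=least_squares(lambda q:np.hypot(*(W-q[:2]).T)-31.5,[537,126],loss="soft_l1",f_scale=.7);print("  R31.5",r.x)
    o=cv2.cvtColor(G,cv2.COLOR_GRAY2BGR);cv2.drawContours(o,[cs],-1,(0,0,255),1);cv2.imwrite(f"pics/ring_{n}.png",o)
E
cat > wf.py <<'E'
from h import *
from scipy.optimize import least_squares
np.set_printoptions(precision=2,suppress=True)
def wells(q,z): # q x,y,yaw(deg) ; k: well angles block frame
    a=np.radians(q[2]+18+36*np.arange(10)); return np.column_stack([q[0]+25.7*np.cos(a),q[1]+25.7*np.sin(a),np.full(10,z)])
def fitw(n,pts,z,q0):
    def res(q):
        pr=np.array([proj(n,p) for p in wells(q,z)])
        d=pts[:,None]-pr[None];i=np.argmin(np.linalg.norm(d,axis=2),1);return d[np.arange(len(pts)),i].ravel()
    r=least_squares(res,q0);return r.x,np.abs(r.fun).max()
E
python3 fit.py; python3 - <<'E'
from wf import *
z=168.4-5.6
S=np.array([full(p,(200,200),5) for p in [(197,386),(223,410),(262,414),(301,398),(322,369),(320,336)]])
T=np.array([full(p,(180,190),5) for p in [(345,285),(349,316),(331,343),(301,356)]])
for zz in(z,z+2,z-2):
  print(zz,"scene",fitw("scene",S,zz,[537,126,59.3]),"top",fitw("top",T,zz,[537,126,59.3]))
E
```

```text
top socket [536.34 125.41  30.42] cost 24.108145739679692 518
  R31.5 [536.29 125.47]
scene socket [536.98 127.8   31.47] cost 46.10172819375413 629
  R31.5 [536.98 127.8 ]
162.8 scene (array([537.42, 126.59,  59.47]), np.float64(0.22338445147426)) top (array([536.93, 125.43,  59.6 ]), np.float64(0.18763300413291972))
164.8 scene (array([536.18, 127.21,  59.47]), np.float64(0.24813048155778006)) top (array([536.6 , 125.14,  59.6 ]), np.float64(0.20024204432380088))
160.8 scene (array([538.66, 125.98,  59.46]), np.float64(0.2174478964196851)) top (array([537.27, 125.71,  59.6 ]), np.float64(0.1750626903328225))
```

```bash
python3 -c "
import cv2,numpy as np
a=cv2.imread('pics/ring_top.png');b=cv2.imread('pics/ring_scene.png')
h=max(a.shape[0],b.shape[0]);p=lambda m:np.pad(m,((0,h-m.shape[0]),(0,0),(0,0)))
cv2.imwrite('pics/rings.png',np.hstack([p(a),p(b)]))"
```

```text
(no output)
```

View pics/rings.png

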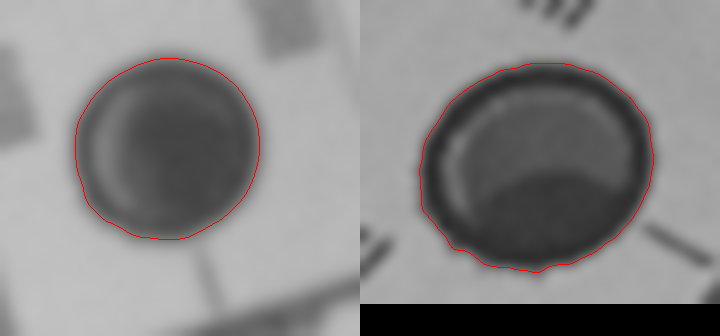

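```bash
python3 -c "
from h import *
plan((536.5,126.5,118.5),149.5)"
```

```text
t7.70 pos [537.36 125.8  168.85] yaw 149.35 tilt [-0.0013 -0.0001] F [-0.57 -0.34 -3.37] T [ 0.002  0.03  -0.009] gap 0.127 q [ 0.1   0.38 -0.28  0.91 -0.   -0.94]
dist 50.4 units tool [ 0.0042  0.2014 -0.0008]
rot units [-0.0015 -0.0054  0.002 ]
```

Emit:
carry_out:
  commands:
    - [0.004,0.04,-0.001,0,-0.005,0.002]
    - [0,0.06,0,0,0,0]
    - [0,0.06,0,0,0,0]
    - [0,0.04,0,0,0,0]
    - [0,0,0,0,0,0]
    - [0,0,0,0,0,0]
    - [0,0,0,0,0,0]

```text
time_s: 8.28
position: [537.5, 126.7, 119.9]
orientation: [-0.524, -1.923, 1.923]
wrist_force: [0.2, -0.6, -2.7]
finger_gap: 0.126
```

```bash
python3 -c "
from h import *
plan((536.5,126.5,118.5),149.5)
for n,x,y in(('scene',200,220),('top',200,205)):
    im=ctrl.get_image(n)[:,:,::-1];cv2.imwrite(f'pics/{n}5.png',im)
    cv2.imwrite(f'pics/{n}5c.png',cv2.resize(im[y:y+100,x:x+100],None,fx=6,fy=6,interpolation=cv2.INTER_CUBIC))
plan(None)
"
```

```text
t8.28 pos [537.49 126.67 119.95] yaw 149.61 tilt [ 0.0016 -0.0004] F [ 0.23 -0.6  -2.69] T [ 0.014 -0.032 -0.014] gap 0.126 q [ 0.1   0.43 -0.35  0.79 -0.   -0.94]
dist 1.8 units tool [0.0031 0.0058 0.0026]
rot units [ 0.0009  0.0039 -0.0031]
t8.38 pos [537.85 126.7  120.4 ] yaw 149.62 tilt [ 0.0025 -0.0003] F [ 0.64  0.19 -3.11] T [-0.026  0.037 -0.004] gap 0.128 q [ 0.1   0.43 -0.35  0.79 -0.   -0.94]
```

View pics/scene5c.png

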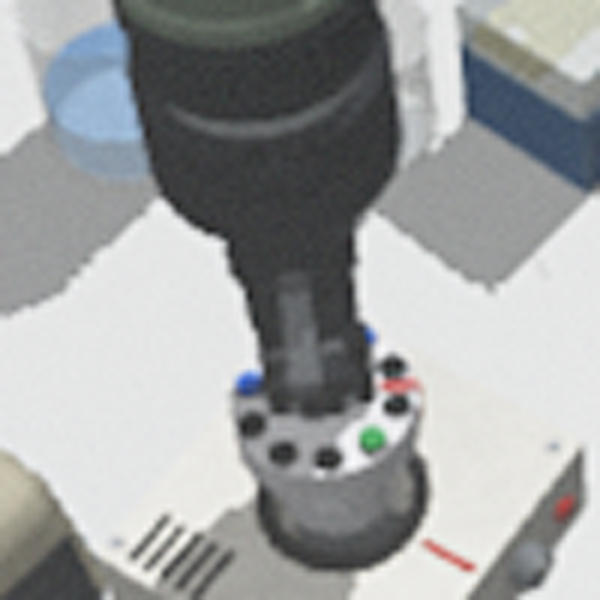

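View pics/top5c.png

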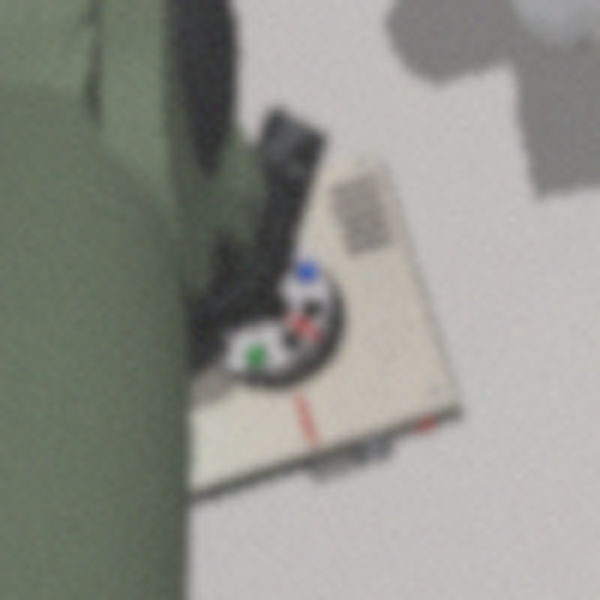

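```bash
python3 - <<'E'
from wf import *
z=120.2-5.6
S=np.array([full(p,(200,220),6) for p in [(253,424),(284,453),(328,458),(372,440),(397,404),(393,366)]])
T=np.array([full(p,(200,205),6) for p in [(307,271),(311,306),(292,340),(255,355)]])
for zz in(z,z+2,z-2):
  a,b=fitw("scene",S,zz,[537,126,59.3]),fitw("top",T,zz,[537,126,59.3])
  print(zz,"scene",*a,a[0][:2]-[536.98,127.8],"top",*b,b[0][:2]-[536.3,125.4])
s=[ctrl.read_state()['position'] for i in range(3)];print(s)
E
```

```text
114.60000000000001 scene [537.61 127.39  59.58] 0.28757563718662027 [ 0.63 -0.41] top [537.14 126.52  60.25] 0.20389818134216853 [0.84 1.12]
116.60000000000001 scene [536.44 127.96  59.58] 0.3110684609826251 [-0.54  0.16] top [536.81 126.25  60.25] 0.19818252780407875 [0.51 0.85]
112.60000000000001 scene [538.77 126.81  59.57] 0.26420080119694944 [ 1.79 -0.99] top [537.46 126.79  60.25] 0.21230233745041005 [1.16 1.39]
[array([537.85, 126.7 , 120.4 ]), array([537.85, 126.7 , 120.4 ]), array([537.85, 126.7 , 120.4 ])]
```

Emit:
carry_out:
  commands:
    - [0.0025,0,0.003,0,0,-0.004]
    - [0,0.02,0,0,0,0]
    - [0,0.02,0,0,0,0]
    - [0,0.02,0,0,0,0]
    - [0,0.012,0,0,0,0]
    - [0,0,0,0,0,0]

```text
time_s: 8.88
position: [535.4, 126.2, 100.4]
orientation: [-0.519, -1.921, 1.922]
wrist_force: [1.2, -0.4, -4.0]
finger_gap: 0.13
```

```bash
python3 -c "
from h import *
plan((536.9,126.4,98),149.5)"
```

```text
t8.88 pos [535.36 126.18 100.38] yaw 149.63 tilt [-0.0027  0.0003] F [ 1.2  -0.4  -4.04] T [-0.056  0.026  0.034] gap 0.130 q [ 0.1   0.45 -0.37  0.75  0.   -0.94]
dist 2.8 units tool [-0.0049  0.0095 -0.0039]
rot units [-0.0023  0.0044  0.0049]
```

Emit:
carry_out:
  commands:
    - [0,0,0,0,0,0]

```text
time_s: 8.97
position: [535.8, 126.3, 101.1]
orientation: [-0.52, -1.922, 1.922]
wrist_force: [0.5, -1.6, -4.2]
finger_gap: 0.128
```

Emit:
carry_out:
  commands:
    - [0,0,0,0,0,0]

```text
time_s: 9.05
position: [536.2, 126.3, 101.5]
orientation: [-0.521, -1.923, 1.922]
wrist_force: [0.5, 0.1, -3.4]
finger_gap: 0.125
```

Emit:
carry_out:
  commands:
    - [0,0,0,0,0,0]
    - [0,0,0,0,0,0]
    - [0,0,0,0,0,0]

```text
time_s: 9.3
position: [536.3, 126.3, 101.7]
orientation: [-0.521, -1.923, 1.922]
wrist_force: [-0.3, 0.4, -3.3]
finger_gap: 0.128
```

```bash
python3 -c "
from h import *
plan((536.9,126.4,98),149.5)"
```

```text
t9.30 pos [536.28 126.31 101.71] yaw 149.63 tilt [-0.0005  0.0005] F [-0.33  0.36 -3.27] T [-0.025  0.049 -0.004] gap 0.128 q [ 0.1   0.45 -0.37  0.75  0.   -0.94]
dist 3.8 units tool [-0.002   0.0148 -0.0016]
rot units [0.0004 0.0044 0.0014]
```

Emit:
carry_out:
  commands:
    - [-0.0017,0.008,-0.001,0,0.004,0]
    - [0,0.008,0,0,0,0]
    - [0,0.008,0,0,0,0]
    - [0,0,0,0,0,0]
    - [0,0,0,0,0,0]
    - [0,0,0,0,0,0]

```text
time_s: 9.8
position: [536.6, 126.3, 95.4]
orientation: [-0.522, -1.921, 1.921]
wrist_force: [-0.1, -0.0, -3.3]
finger_gap: 0.126
```

Emit:
carry_out:
  commands:
    - [0,0.006,0,0,0,0]
    - [0,0.006,0,0,0,0]
    - [0,0,0,0,0,0]
    - [0,0,0,0,0,0]
    - [0,0,0,0,0,0]

```text
time_s: 10.22
position: [536.8, 126.3, 92.5]
orientation: [-0.523, -1.922, 1.921]
wrist_force: [0.9, 0.1, -4.1]
finger_gap: 0.132
```

```bash
python3 -c "
from h import *
plan((536.9,126.4,88),149.5)"
```

```text
t10.22 pos [536.77 126.26  92.54] yaw 149.51 tilt [-0.0006  0.0004] F [ 0.87  0.05 -4.08] T [-0.019 -0.213 -0.022] gap 0.132 q [ 0.1   0.46 -0.38  0.73  0.   -0.94]
dist 4.5 units tool [-0.0002  0.0181 -0.0007]
rot units [0.0001 0.0004 0.0015]
```

Emit:
carry_out:
  commands:
    - [-0.0007,0.004,-0.0004,0,0,0]
    - [0,0.006,0,0,0,0]
    - [0,0,0,0,0,0]
    - [0,0,0,0,0,0]
    - [0,0,0,0,0,0]

```text
time_s: 10.63
position: [536.9, 126.3, 90.0]
orientation: [-0.523, -1.922, 1.921]
wrist_force: [0.9, -0.1, -3.5]
finger_gap: 0.133
```

Emit:
carry_out:
  commands:
    - [0,0.006,0,0,0,0]
    - [0,0.004,0,0,0,0]
    - [0,0,0,0,0,0]
    - [0,0,0,0,0,0]
    - [0,0,0,0,0,0]

```text
time_s: 11.05
position: [537.0, 126.3, 87.8]
orientation: [-0.523, -1.922, 1.921]
wrist_force: [-0.1, -0.6, -0.7]
finger_gap: 0.132
```

```bash
python3 -c "
from h import *
plan((536.9,126.4,88),149.5)"
```

```text
t11.05 pos [536.95 126.34  87.77] yaw 149.51 tilt [-0.0005  0.0006] F [-0.14 -0.63 -0.74] T [ 0.006  0.029 -0.025] gap 0.132 q [ 0.1   0.47 -0.38  0.72  0.   -0.94]
dist 0.2 units tool [ 0.0003 -0.0009 -0.0001]
rot units [0.0005 0.0005 0.0015]
```

Emit:
carry_out:
  commands:
    - [0,0.005,0,0,0,0]
    - [0,0,0,0,0,0]
    - [0,0,0,0,0,0]
    - [0,0,0,0,0,0]

```text
time_s: 11.38
position: [536.9, 126.3, 86.4]
orientation: [-0.523, -1.922, 1.921]
wrist_force: [0.4, 0.5, 0.1]
finger_gap: 0.129
```

Emit:
carry_out:
  commands:
    - [0,0,0,0,0.05,0]
    - [0,0,0,0,0.05,0]
    - [0,0,0,0,0.05,0]
    - [0,0,0,0,0.05,0]

```text
time_s: 11.72
position: [537.2, 125.7, 86.4]
orientation: [-0.609, -1.857, 1.859]
wrist_force: [0.4, -1.3, 0.1]
finger_gap: 0.129
```

Emit:
carry_out:
  commands:
    - [0,0,0,0,0.05,0]
    - [0,0,0,0,0.05,0]
    - [0,0,0,0,0.05,0]
    - [0,0,0,0,0.05,0]

```text
time_s: 12.05
position: [537.2, 125.6, 86.4]
orientation: [-0.689, -1.793, 1.795]
wrist_force: [0.5, -2.1, 0.2]
finger_gap: 0.132
```

```bash
python3 -c "
from h import *
plan((536.9,126.4,88),107.5)"
```

```text
t12.05 pos [537.16 125.6   86.43] yaw 137.97 tilt [-0.0002 -0.0011] F [ 0.51 -2.13  0.22] T [-0.546 -0.095  0.062] gap 0.132 q [ 0.1   0.47 -0.38  0.72 -0.   -0.74]
dist 1.8 units tool [ 0.0029 -0.0063 -0.0017]
rot units [-0.0016  1.0635 -0.0017]
```

Emit:
carry_out:
  commands:
    - [0,0,0,0,0.05,0]
    - [0,0,0,0,0.05,0]
    - [0,0,0,0,0.05,0]
    - [0,0,0,0,0.05,0]

```text
time_s: 12.38
position: [537.2, 125.6, 86.4]
orientation: [-0.766, -1.727, 1.729]
wrist_force: [1.0, -1.5, -0.1]
finger_gap: 0.129
```

Emit:
carry_out:
  commands:
    - [0,0,0,0,0.05,0]
    - [0,0,0,0,0.05,0]
    - [0,0,0,0,0.05,0]
    - [0,0,0,0,0.05,0]

```text
time_s: 12.72
position: [537.1, 125.7, 86.4]
orientation: [-0.837, -1.66, 1.662]
wrist_force: [0.9, -1.4, 0.5]
finger_gap: 0.13
```

```bash
python3 -c "
from h import *
plan((536.9,126.4,88),107.5)"
```

```text
t12.72 pos [537.1  125.69  86.4 ] yaw 126.51 tilt [-0.0003 -0.0009] F [ 0.88 -1.4   0.53] T [-0.323 -0.036  0.042] gap 0.130 q [ 0.1   0.47 -0.38  0.72 -0.   -0.54]
dist 1.8 units tool [ 0.0028 -0.0064 -0.0011]
rot units [-0.0014  0.6635 -0.0013]
```

Emit:
carry_out:
  commands:
    - [0,0,0,0,0.05,0]
    - [0,0,0,0,0.05,0]
    - [0,0,0,0,0.05,0]
    - [0,0,0,0,0.05,0]

```text
time_s: 13.05
position: [536.8, 126.3, 86.2]
orientation: [-0.904, -1.593, 1.593]
wrist_force: [-0.5, 0.1, -1.5]
finger_gap: 0.133
```

Emit:
carry_out:
  commands:
    - [0,0,0,0,0.05,0]
    - [0,0,0,0,0.05,0]
    - [0,0,0,0,0.05,0]
    - [0,0,0,0,0.05,0]

```text
time_s: 13.38
position: [536.7, 126.1, 85.9]
orientation: [-0.968, -1.523, 1.524]
wrist_force: [1.4, 0.1, -2.7]
finger_gap: 0.128
```

```bash
python3 -c "
from h import *
plan((536.9,126.4,88),107.5)"
```

```text
t13.38 pos [536.68 126.14  85.9 ] yaw 115.06 tilt [-0.0012  0.0001] F [ 1.36  0.1  -2.69] T [-0.105 -0.27   0.009] gap 0.128 q [ 0.1   0.47 -0.38  0.72  0.   -0.34]
dist 2.1 units tool [ 0.0006 -0.0084 -0.0012]
rot units [-0.0022  0.264   0.0011]
```

Emit:
carry_out:
  commands:
    - [0,0.004,0,0,0,0]
    - [0,0.004,0,0,0,0]
    - [0,0,0,0,0,0]
    - [0,0,0,0,0,0]
    - [0,0,0,0,0,0]

```text
time_s: 13.8
position: [536.7, 126.3, 84.1]
orientation: [-0.967, -1.524, 1.525]
wrist_force: [0.3, -0.6, -3.5]
finger_gap: 0.127
```

```bash
python3 -c "
from h import *
plan((536.9,126.4,88),107.5)"
```

```text
t13.80 pos [536.68 126.3   84.06] yaw 115.15 tilt [-0.0012  0.0005] F [ 0.27 -0.58 -3.5 ] T [ 0.043 -0.152  0.02 ] gap 0.127 q [ 0.1   0.47 -0.39  0.72  0.   -0.34]
dist 3.9 units tool [ 0.     -0.0157 -0.0009]
rot units [-0.0019  0.267   0.0018]
```

Emit:
carry_out:
  commands:
    - [0,0.008,0,0,0,0]
    - [0,0.008,0,0,0,0]
    - [0,0.004,0,0,0,0]
    - [0,0,0,0,0,0]
    - [0,0,0,0,0,0]
    - [0,0,0,0,0,0]

```text
time_s: 14.3
position: [536.7, 126.3, 79.2]
orientation: [-0.967, -1.524, 1.524]
wrist_force: [-0.1, -0.0, -3.8]
finger_gap: 0.129
```

Emit:
carry_out:
  commands:
    - [0,0.006,0,0,0,0]
    - [0,0.006,0,0,0,0]
    - [0,0,0,0,0,0]
    - [0,0,0,0,0,0]
    - [0,0,0,0,0,0]

```text
time_s: 14.72
position: [536.7, 126.3, 76.3]
orientation: [-0.967, -1.524, 1.524]
wrist_force: [0.4, -0.2, -2.8]
finger_gap: 0.123
```

```bash
python3 -c "
from h import *
plan((536.9,126.4,76),107.5)"
```

```text
t14.72 pos [536.74 126.35  76.29] yaw 115.14 tilt [-0.001   0.0006] F [ 0.35 -0.18 -2.79] T [ 0.127 -0.054 -0.   ] gap 0.123 q [ 0.1   0.48 -0.39  0.7   0.   -0.34]
dist 0.3 units tool [-0.0001  0.0011 -0.0007]
rot units [-0.0014  0.2666  0.0018]
```

Nearly at the ring, with no key force. Next I press about 2.5 mm, gently.

Emit:
carry_out:
  commands:
    - [0,0.004,0,0,0,0]
    - [0,0.002,0,0,0,0]
    - [0,0,0,0,0,0]
    - [0,0,0,0,0,0]
    - [0,0,0,0,0,0]

```text
time_s: 15.13
position: [536.8, 126.3, 75.0]
orientation: [-0.968, -1.524, 1.524]
wrist_force: [-1.8, 0.8, 1.9]
finger_gap: 0.13
```

Emit:
carry_out:
  commands:
    - [0,0.004,0,0,0,0]
    - [0,0,0,0,0,0]
    - [0,0,0,0,0,0]
    - [0,0,0,0,0,0]

```text
time_s: 15.47
position: [536.8, 126.3, 74.0]
orientation: [-0.968, -1.524, 1.524]
wrist_force: [-2.3, -0.4, 5.2]
finger_gap: 0.124
```

```bash
python3 -c "
from h import *
plan((536.9,126.4,76),107.5)"
```

```text
t15.47 pos [536.81 126.34  73.96] yaw 115.14 tilt [-0.0008  0.0006] F [-2.33 -0.37  5.19] T [ 0.133  0.441 -0.054] gap 0.124 q [ 0.1   0.48 -0.4   0.69  0.   -0.34]
dist 2.0 units tool [ 0.0001 -0.0082 -0.0004]
rot units [-0.001   0.2665  0.0017]
```

Emit:
carry_out:
  commands:
    - [0,0,0,0,0,0]
    - [0,0,0,0,0,0]
    - [0,0,0,0,0,0]
    - [0,0,0,0,0,0]
    - [0,0,0,0,0,0]
    - [0,0,0,0,0,0]
  hand: 0.2

```text
time_s: 15.97
position: [536.9, 126.3, 73.7]
orientation: [-0.968, -1.524, 1.524]
wrist_force: [-0.2, 0.3, -1.0]
finger_gap: 0.601
```

Emit:
carry_out:
  commands:
    - [0,-0.03,0,0,0,0]
    - [0,-0.06,0,0,0,0]
    - [0,-0.1,0,0,0,0]
    - [0,-0.14,0,0,0,0]
    - [0,-0.14,0,0,0,0]
    - [0,-0.08,0,0,0,0]
    - [0,0,0,0,0,0]
    - [0,0,0,0,0,0]
    - [0,0,0,0,0,0]

```text
time_s: 16.72
position: [536.4, 126.2, 210.8]
orientation: [-0.967, -1.524, 1.525]
wrist_force: [0.0, 0.8, -1.1]
finger_gap: 0.598
```

```bash
python3 -c "
from h import *
plan((536.9,126.4,76),107.5)
for n,x,y in(('scene',200,220),('top',200,205)):
    im=ctrl.get_image(n)[:,:,::-1];cv2.imwrite(f'pics/{n}6.png',im)
    cv2.imwrite(f'pics/{n}6c.png',cv2.resize(im[y:y+100,x:x+120],None,fx=6,fy=6,interpolation=cv2.INTER_CUBIC))
"
```

```text
t16.72 pos [536.41 126.17 210.85] yaw 115.14 tilt [-0.0016  0.0004] F [ 0.05  0.8  -1.08] T [-0.015  0.04  -0.015] gap 0.598 q [ 0.1   0.34 -0.22  1.01  0.   -0.34]
dist 134.8 units tool [-0.0006  0.5394 -0.0028]
rot units [-0.0026  0.2665  0.0019]
```

View pics/scene6c.png

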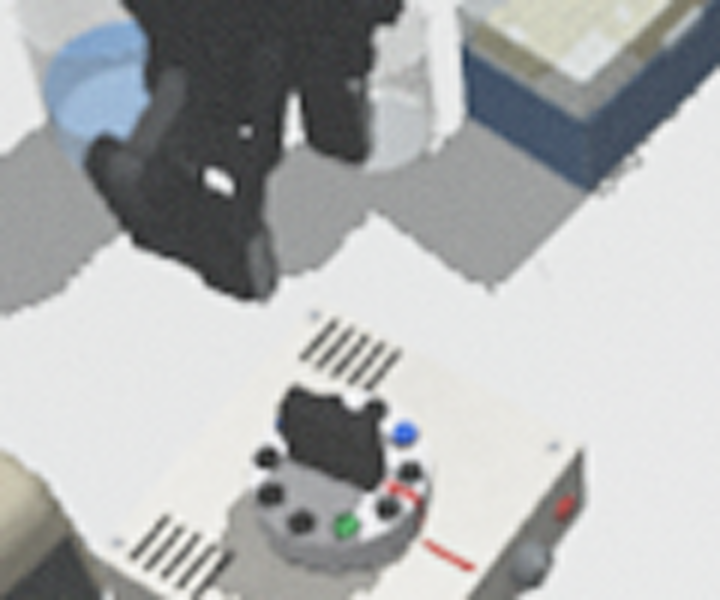

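View pics/scene6.png

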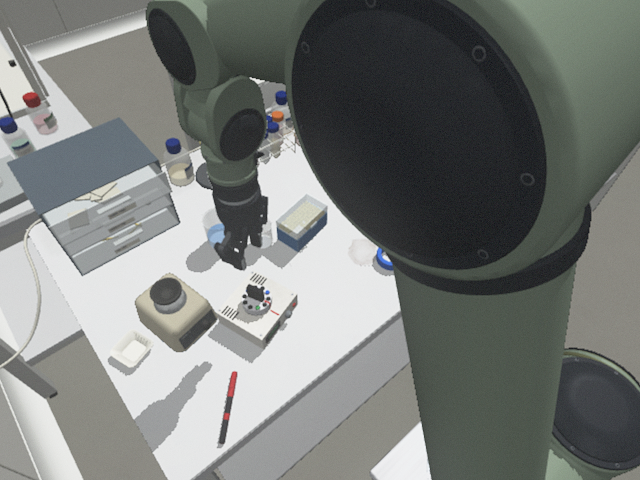

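```bash
python3 - <<'E'
from wf import *
S=np.array([full(p,(200,220),6) for p in [(266,457),(271,494),(302,522),(347,525),(388,509),(411,470),(404,434)]])
for zz in (65,69,73,81):
  a=fitw("scene",S,zz,[537,126,25]);print(zz,*a,a[0][:2]-[536.98,127.8])
E
```

```text
65 [539.95 125.54  25.61] 0.35885952682173183 [ 2.97 -2.26]
69 [537.73 126.62  25.6 ] 0.343641476952655 [ 0.75 -1.18]
73 [535.5  127.69  25.6 ] 0.3282798222092538 [-1.48 -0.11]
81 [531.06 129.83  25.59] 0.34459563987593356 [-5.92  2.03]
```

View pics/top6c.png

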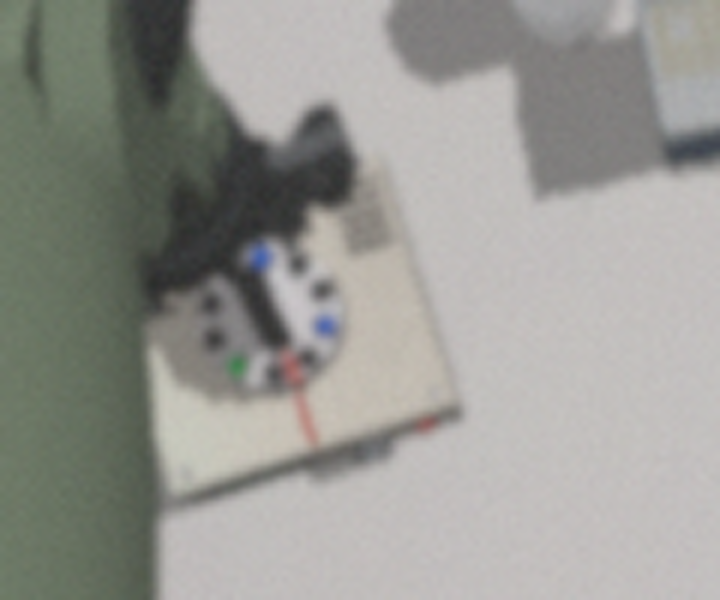

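```bash
python3 -c "
from h import *
print(ctrl.read_state()['dq'].round(3)); print(ctrl.hand_in())"
```

```text
[ 0.001  0.006  0.     0.001 -0.001  0.   ]
the job is handed in; nothing more can be done
None
```

I lifted the block out of its ring by the grip bar, set it down on the key pin, turned it until the pin dropped into the notch, and pressed it home. I then let go, backed the gripper off about 135 mm straight up, and handed the job in at about 17 s. No verdict was reported.

- **Finding the key:** the block landed on the pin with about 3–4 N of push. After about 35 degrees of turn, with the block's mark about 8 degrees from the station's front mark, the push fell away. The block then went down the remaining 12 mm or so freely.
- **Pressing home:** I read a rise of about 3 N/mm at the seat ring, which matches its spring. The most I pressed was about 9 N, against the 35 N limit.
- **Checks after release:** the fingers were open and clear of the block, and the arm was almost still. In the pictures the block stands upright in the socket. The scene picture fits the head's top at about 70 mm above the bench, which is where a home block should be.
- **Where the checks disagreed:** at an assumed head height of 69 mm, the scene camera puts the block about 1.4 mm off centre. The two cameras also place the socket itself about 2.5 mm apart in y. The free travel and low side forces say it is centred better than that.
- **Not measured:** I did not check the bystanders' positions by number. The arm went nowhere near them, and those in view in the last scene picture looked unmoved. The arm hid the area of the parking ring and film box in that picture.

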